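# Hang the splash shield on the stirring station's hinge post

### The job

Lift the tall splash shield, the panel with two hinge eyes on its edge, out of the rack and hang it on the stirring station's hinge post: lower both eyes fully down over the two upright pins at once, so that the shield stands upright and parallel to the front of the stirrer. Let go of it, and leave the lower panel without eyes standing in the rack.

Things in the scene. Friction and masses are not known exactly. Their poses are not given: they have to be found in the camera images.
- shield: Splash shield (all sizes in mm): clear pane in aluminium frame, 150 wide (y), 170 high, 12 thick (x), 0.25-0.45 kg, upright in a rack slot. Origin: centre of underside; z up, +y to the edge with two hinge eyes (within 35 deg of station +y). Grey lug centred on top, 60 long (y), 14 thick (x), 170 to 210 above underside: pinch it along x. It must rise 30 straight up to leave the slot.
- lower_knuckle (a point): In mm: centre of the lower face of the shield's lower eye, on the eyes' upright axis (shield frame 0, 97, 15). Eyes: steel rings, bore 26, outside 35, 18 high; the upper one is 110 above. Bring the shield in sideways from station -y, this point 85 to 125 above the table (pin tips below it, upper bracket above the lower eye), then lower it; it may be 10 off the pins' axis.
- station: Fixed station (mm): stirrer, beaker (rim 185 high), and at its +y side a dark post 165 high, 24 square, 42 from the pins. Origin: on the pins' axis at table height; +y to post, +x to stirrer (front 75 off). Two pins on one upright axis, 30 high, 23 thick tapering to 5, on brackets with tops 50 and 160 high. Hung shield: +y along station +y, eyes resting on brackets, underside 35 high.
- low_panel: Low panel (mm), to be left alone: like the shield, same lug (120 to 160 above its underside), but only 120 high and with no eyes. Origin: centre of underside, axes as the shield's. It stands in the other slot of the white rack, 80 from the shield on either side. Rack slots: floor 8, walls to 38 above the table, 14 wide, 110 long.

How it is judged:
By the outcome, as a careful person would: the job done as asked, in the order asked, and still so for the second after the job is handed in, with the robot touching nothing.
It also fails if it takes over 48 s, if anything falls off the work surface, if the arm or the gripper's body presses on something with over 40 N, if the wrist force passes 120 N, or if a joint passes its speed limit or range.

### The arm

A 6-joint arm with a two-finger parallel gripper is mounted at the origin on the work surface. World frame = base frame: x ahead of the robot, y to its left, z up, the work surface at z = 0. Lengths are in m, angles in degrees, forces in N, time in s.
With the tool pointing down it reaches from about 0.25 to 0.725 m from the base axis. Payload 9.7 kg.
Tool frame: the origin (TCP) lies midway between the tips of the shut fingers; the grasp point (between the pads) lies 19 mm behind it; z points along the fingers, x is the direction in which the jaws open and shut, and the axes are right-handed (so a half turn about z gives the same grasp; the last joint's range is limited). The gripper opens to 85 mm and grips with 20 to 120 N. Pads are 22 mm wide; open, the fingers measure 114 mm over their backs; the gripper's body (76 mm by 85 mm) begins 54 mm behind the grasp point. The pads swing forward as they close: fully open they stand 13 mm farther back than shut.
Start: joints at [0, 4.979, 10.078, 95.1, 0, 90], TCP at [0.55, -0, 0.231] pointing down, gripper open.
Joint ranges: [-179.16, 179.16], [-48.56, 103.87], [-65.8, 70.77], [-126.05, 130.52], [-82.76, 87.17], [-180, 180]. Speed limits (degrees/s): [127.2, 127.2, 147.25, 180, 180, 180].

### API

Orientations are given as [roll, pitch, yaw] about the fixed x, y, z axes, in that order (R = Rz(yaw) Ry(pitch) Rx(roll)).
In Python, from workcell import bot, optics gives the robot as it stands.
- The arm moves only by the shell command python3 -m creep 'ROWS' [FORCE]. ROWS is JSON, a list of rows, each a list of 7 numbers: the shift along the tool's x, y, z in m, then the turn, a rotation vector about the tool's x, y, z in rad, then the opening, from 0 (shut) to 1 (fully open). A call has 1 to 8 rows; each row is the pose to reach, as a shift and turn from the pose commanded when the call began, along the tool's axes at that moment; what a row does not reach only later rows make up. A row lasts 1/10 s, in which the tool goes at most 50 mm and 8.59 degrees, less where a joint would pass 70% of its speed; a pose out of reach is approached as far as the arm can. A call with a gripper value outside its range is refused whole. The fingers move at their own pace and stop on an object; FORCE is the grip in N (left out, the last holds). Time passes only in rows, so rows that repeat a pose let the fingers close. It gives the time, the measured TCP pose, the force and the opening at its end, in the units of the state.
- bot.get_obs(): the state, without advancing time (a new reading comes with each control period).
- optics.camera(name): name is "scene" or "side" or "wrist"; returns the picture (420x560x3 uint8, red, green, blue); there is no depth.
- optics.camera_params(name): a dict with "camera_matrix" (3x3 intrinsics, pixels), "R" (3x3) and "t" (3): a world point X has camera coordinates R X + t; the wrist camera has in their place "mount" (4x4, takes a point from camera to tool coordinates, whose origin is the TCP and whose axes are the tool frame's). Camera axes: x right, y down, z forward; pixel columns grow to the right and rows downward; lengths in m; the calibration is good to about 2 mm. The wrist camera is an equidistant fisheye: a pixel r from the principal point sees the ray r / f radians off the axis. A picture is of the moment at which its call begins: read the wrist's pose just before it. camera_params takes no time and is no camera call.
- bot.job_done(): hands the job in, once; it reports no verdict.
The state is a dict: "time": time; "q": joint angles; "qd": joint speeds; "joint_efforts": joint torques, N m; "ee_pos": TCP position; "tcp_rot": TCP orientation; "wrist_force": force on the tool from outside, world axes, zero at the start; "torque": the same for the moment, N m; "opening": finger opening in m.
Only numpy, scipy, OpenCV 4.12 (cv2) and the standard library are available. Lean on these libraries where they do the work, as an engineer would, in place of code of your own. Each camera call takes 0.05 s, during which the arm holds its last target.

## Working session

There is one attempt and no reset: what is moved stays moved. The work goes in short steps, Python scripts to look and compute and a shell command to move; the robot and the scene stay as the last step left them, time stands still between calls to the robot, and variables do not carry over. Pictures are saved under pics/ and viewed, and the job is handed in when it is done.

```bash
ls; mkdir -p pics; python3 - <<'E'
from workcell import bot, optics
import cv2, numpy as np
np.set_printoptions(precision=4,suppress=True)
print(bot.get_obs())
for n in ["scene","side","wrist"]:
    print(n,optics.camera_params(n))
    cv2.imwrite(f"pics/{n}0.png",optics.camera(n)[:,:,::-1])
E
```

```text
pics
{'time': 0.0, 'q': array([-0.0005,  5.0111, 10.0336, 95.0996, -0.001 , 89.9986]), 'qd': array([-0.0506,  0.0033, -0.0383, -0.0103,  0.1007,  0.0738]), 'joint_efforts': array([  0.0008, -52.0392,  46.4803,   0.0164,   0.    ,  -0.0001]), 'ee_pos': array([ 0.5498, -0.    ,  0.2306]), 'tcp_rot': array([179.999 ,   0.0772,   0.0009]), 'wrist_force': array([-0.1366,  0.6137, -0.2644]), 'torque': array([ 0.0243, -0.0452, -0.0444]), 'opening': 0.08547459429803328}
scene {'camera_matrix': array([[381.3225,   0.    , 275.484 ],
       [  0.    , 381.3225, 206.8386],
       [  0.    ,   0.    ,   1.    ]]), 'R': array([[-0.4718,  0.8814, -0.0229],
       [ 0.5363,  0.2663, -0.8009],
       [-0.6998, -0.3902, -0.5983]]), 't': array([ 0.2449, -0.258 ,  1.2253])}
side {'camera_matrix': array([[527.5871,   0.    , 282.2157],
       [  0.    , 527.5871, 203.2983],
       [  0.    ,   0.    ,   1.    ]]), 'R': array([[-0.9853, -0.1707,  0.0034],
       [-0.1103,  0.6208, -0.7762],
       [ 0.1304, -0.7652, -0.6305]]), 't': array([0.5147, 0.1011, 1.0533])}
wrist {'camera_matrix': array([[325.1923,   0.    , 278.1805],
       [  0.    , 325.1923, 211.8676],
       [  0.    ,   0.    ,   1.    ]]), 'mount': array([[ 1.    , -0.0002, -0.0005,  0.    ],
       [ 0.0003,  0.9466,  0.3225, -0.0834],
       [ 0.0004, -0.3225,  0.9466, -0.1416],
       [ 0.    ,  0.    ,  0.    ,  1.    ]])}
```

View pics/scene0.png

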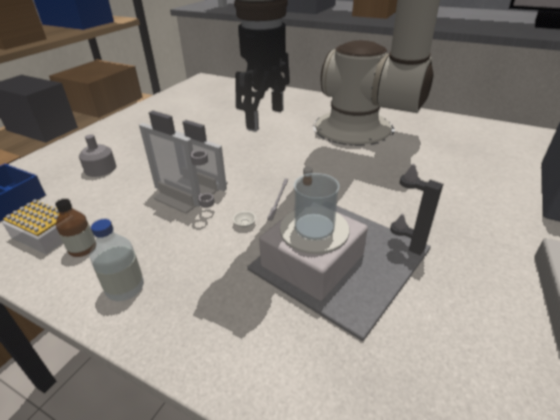

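View pics/side0.png

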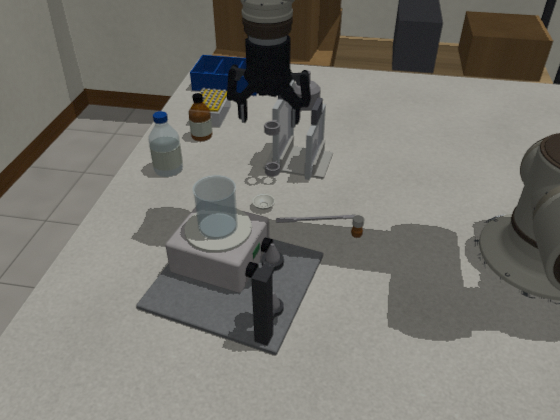

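View pics/wrist0.png

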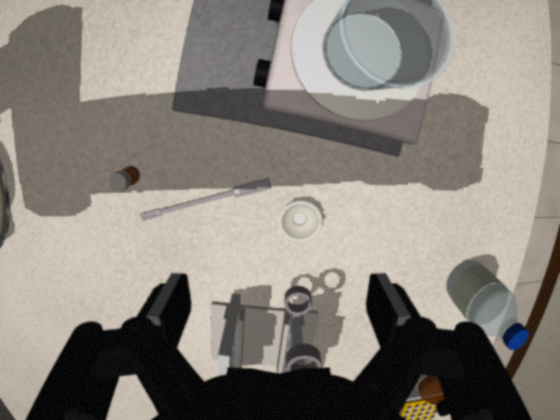

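```bash
cat > h.py <<'E'
import numpy as np, cv2
from workcell import bot, optics
from scipy.spatial.transform import Rotation as Ro
np.set_printoptions(precision=4,suppress=True)
def ray(n,uv):
    p=optics.camera_params(n); R=p["R"];t=p["t"]
    d=R.T@(np.linalg.inv(p["camera_matrix"])@np.array([uv[0],uv[1],1.]))
    return -R.T@t, d/np.linalg.norm(d)
def wray(uv,pos,rot):
    p=optics.camera_params("wrist");K=p["camera_matrix"];M=p["mount"]
    a=(np.array(uv,float)-K[:2,2])/K[0,0]; r=np.linalg.norm(a)
    d=np.r_[a/r*np.sin(r),np.cos(r)] if r>0 else np.array([0,0,1.])
    T=Ro.from_euler('xyz',rot,degrees=True).as_matrix()
    return T@M[:3,3]+pos, T@M[:3,:3]@d
def plane(o,d,z): return o+d*(z-o[2])/d[2]
def tri(*rs):
    A=0;b=0
    for o,d in rs:
        P=np.eye(3)-np.outer(d,d);A=A+P;b=b+P@o
    x=np.linalg.solve(A,b)
    return x,[np.linalg.norm((np.eye(3)-np.outer(d,d))@(x-o)) for o,d in rs]
def proj(n,X):
    p=optics.camera_params(n);c=p["camera_matrix"]@(p["R"]@np.array(X)+p["t"]);return c[:2]/c[2]
def crop(src,x0,y0,x1,y1,k,out):
    im=cv2.imread(src)[y0:y1,x0:x1]
    cv2.imwrite(out,cv2.resize(im,None,fx=k,fy=k,interpolation=cv2.INTER_CUBIC))
E
python3 - <<'E'
from h import *
crop("pics/scene0.png",130,100,260,220,6,"pics/sc_rack.png")
crop("pics/side0.png",230,70,350,190,5,"pics/si_rack.png")
crop("pics/scene0.png",370,150,470,270,5,"pics/sc_st.png")
crop("pics/side0.png",140,170,330,350,4-1,"pics/si_st.png")
E
```

```text
(no output)
```

View pics/sc_rack.png

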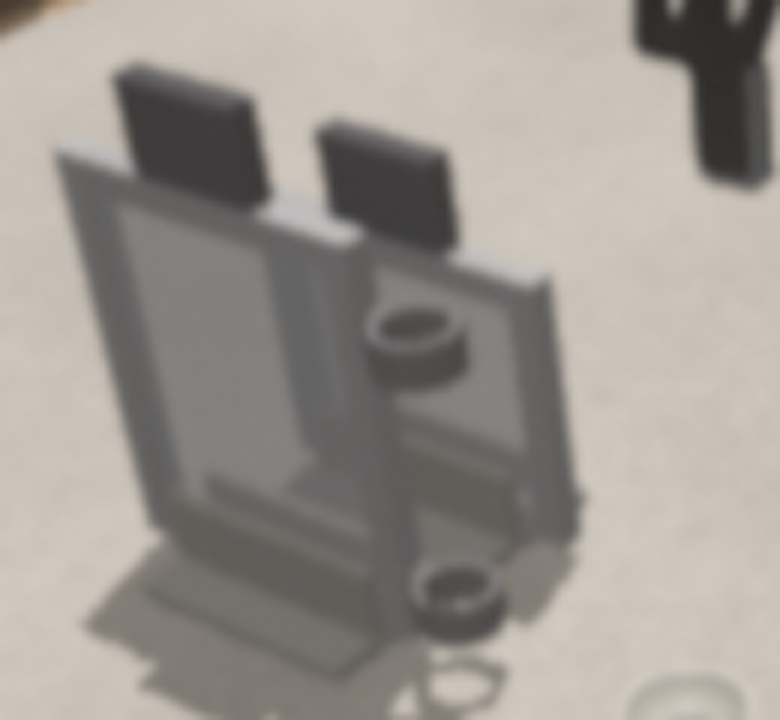

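View pics/si_rack.png

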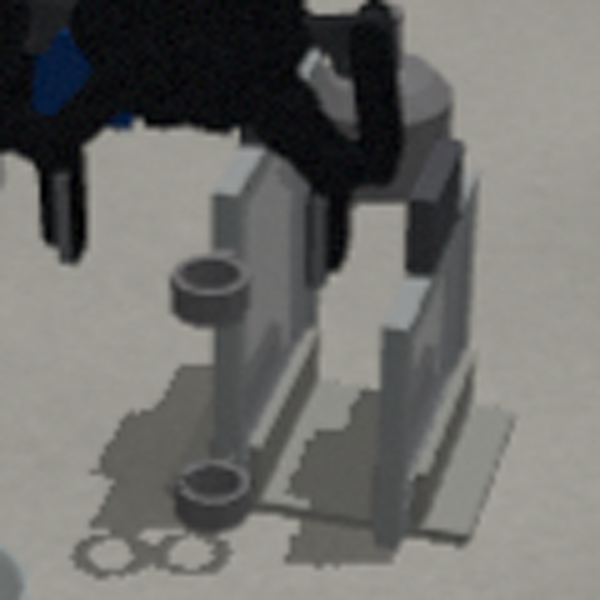

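View pics/sc_st.png

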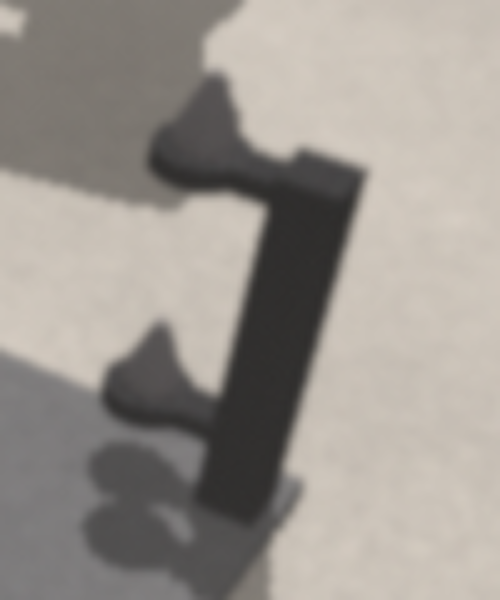

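View pics/si_st.png

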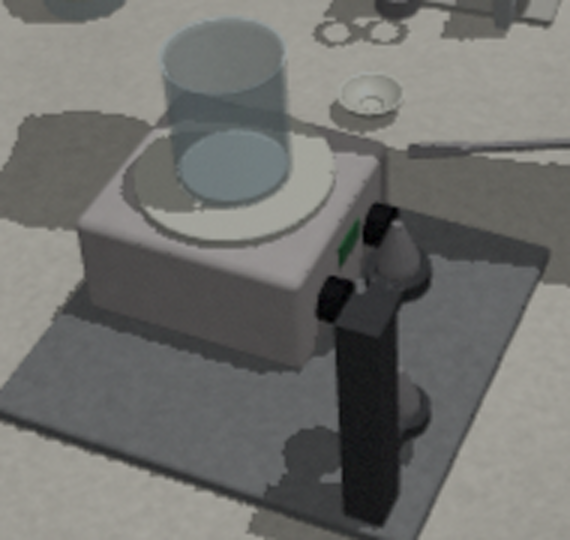

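```bash
python3 - <<'E'
from h import *
def c(k,x0,y0): return lambda x,y:((x+.5)/k-.5+x0,(y+.5)/k-.5+y0)
S=c(6,130,100);D=c(5,230,70);A=c(5,370,150);B=c(3,140,170)
for nm,s,d,z in [("upeye",S(415,330),D(211,276),.151),("loeye",S(459,588),D(212,484),.041),("uptip",A(213,75),B(400,222),.19)]:
    r1=ray("scene",s);r2=ray("side",d)
    print(nm,tri(r1,r2),plane(*r1,z),plane(*r2,z))
print("lotip",plane(*ray("scene",A(160,322)),.08))
def P(n,uv,z): return plane(*ray(n,uv),z)
def ang(a,b): v=b-a; return np.degrees(np.arctan2(v[1],v[0])),np.linalg.norm(v)
a=P("scene",S(118,78),.218);b=P("scene",S(252,103),.218);print("shield lug",a,b,ang(a,b))
a=P("scene",S(57,155),.178);b=P("scene",S(352,245),.178);print("shield top front edge",a,b,ang(a,b))
a=P("scene",S(320,132),.168);b=P("scene",S(446,158),.168);print("low lug",a,b,ang(a,b))
a=P("side",B(0,412),.006);b=P("side",B(548,247),.006);cc=P("side",B(410,540),.006);print("plate",a,b,cc,ang(a,cc),ang(cc,b))
# post top quads in scene & side
for q in [A(300,150),A(367,170),A(350,200),A(285,185)]: print("post sc",P("scene",q,.165))
for q in [B(357,281),B(398,300),B(375,333),B(336,316)]: print("post si",P("side",q,.165))
# stirrer top edges side
E
```

```text
upeye (array([ 0.5721, -0.1497,  0.1482]), [np.float64(0.0009885898913925314), np.float64(0.0009885898913924419)]) [ 0.5773 -0.1447  0.151 ] [ 0.5714 -0.147   0.151 ]
loeye (array([ 0.5724, -0.1484,  0.0388]), [np.float64(0.0008869433876124867), np.float64(0.0008869433876124336)]) [ 0.5757 -0.145   0.041 ] [ 0.5719 -0.1468  0.041 ]
uptip (array([0.4927, 0.2608, 0.1882]), [np.float64(0.0015454554201048255), np.float64(0.0015454554201047423)]) [0.4981 0.2625 0.19  ] [0.4921 0.2606 0.19  ]
lotip [0.4957 0.2628 0.08  ]
shield lug [ 0.5707 -0.267   0.218 ] [ 0.5673 -0.2095  0.218 ] (np.float64(93.41215741792082), np.float64(0.057600242244658185))
shield top front edge [ 0.5661 -0.3131  0.178 ] [ 0.5765 -0.1673  0.178 ] (np.float64(85.91546914891381), np.float64(0.14620151004343504))
low lug [ 0.4908 -0.2531  0.168 ] [ 0.4889 -0.1946  0.168 ] (np.float64(91.86811917396874), np.float64(0.05858036173203456))
plate [0.7324 0.2715 0.006 ] [0.4284 0.0764 0.006 ] [0.4772 0.3177 0.006 ] (np.float64(169.75315979042773), np.float64(0.2593155885939723)) (np.float64(-101.44206732254338), np.float64(0.2461201537144832))
post sc [0.492  0.2956 0.165 ]
post sc [0.495  0.3184 0.165 ]
post sc [0.5164 0.3163 0.165 ]
post sc [0.5167 0.2952 0.165 ]
post si [0.5106 0.281  0.165 ]
post si [0.4877 0.2903 0.165 ]
post si [0.4947 0.3141 0.165 ]
post si [0.5159 0.3064 0.165 ]
```

```bash
python3 -m creep '[[0,0.02,-0.03,0,0,0,1],[0,0.06,-0.06,0,0,0,1],[0,0.10,-0.09,0,0,0,1],[0,0.14,-0.10,0,0,0,1],[0,0.18,-0.10,0,0,0,1],[0,0.20,-0.10,0,0,0,1],[0,0.20,-0.10,0,0,0,1]]'; python3 - <<'E'
from h import *
o=bot.get_obs(); print(o["time"],o["ee_pos"],o["tcp_rot"],o["wrist_force"])
cv2.imwrite("pics/wr1.png",optics.camera("wrist")[:,:,::-1])
E
```

```text
time: 0.85
ee_pos: [0.5498, -0.2025, 0.3303]
tcp_rot: [-180.0, 0.1, -0.2]
wrist_force: [0.4, -0.2, 0.1]
opening: 0.0855
0.85 [ 0.5498 -0.2025  0.3303] [-179.9942    0.0761   -0.1841] [ 0.3704 -0.1858  0.1459]
```

View pics/wr1.png

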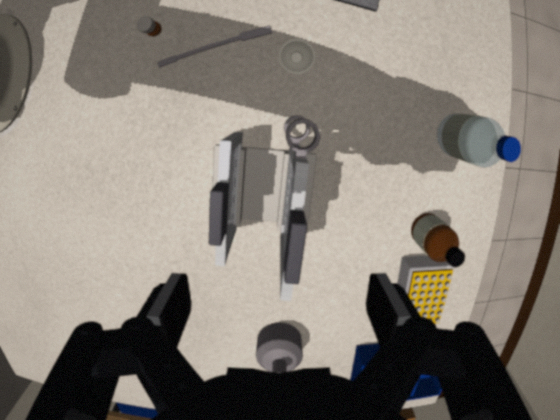

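```bash
python3 - <<'E'
from h import *
crop("pics/wr1.png",255,105,345,305,4-1,"pics/wr1c.png")
crop("pics/wr1.png",270,105,330,185,7,"pics/wr1e.png")
crop("pics/wr1.png",270,200,330,305,5,"pics/wr1l.png")
E
```

```text
(no output)
```

View pics/wr1e.png

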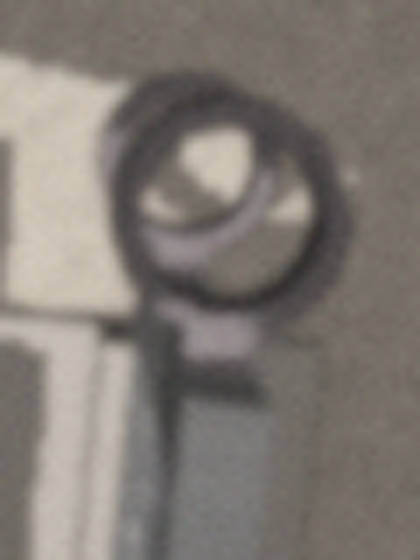

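View pics/wr1l.png

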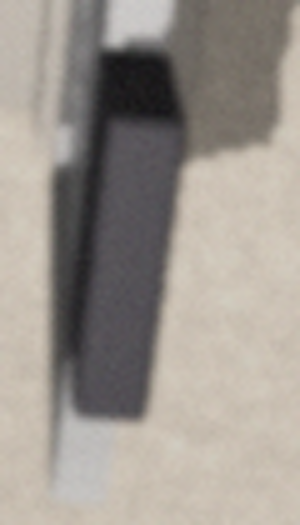

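```bash
python3 - <<'E'
from h import *
def c(k,x0,y0): return lambda x,y:((x+.5)/k-.5+x0,(y+.5)/k-.5+y0)
L=c(5,270,200);E=c(7,270,105)
pos=np.array([0.5498,-0.2025,0.3303]);rot=[-179.9942,0.0761,-0.1841]
q=[plane(*wray(L(*p),pos,rot),.218) for p in [(105,120),(180,122),(145,415),(75,412)]]
print(np.array(q)); m=np.mean(q,0)
f=(q[0]+q[1])/2-(q[2]+q[3])/2
print("lug c",m,"ang",np.degrees(np.arctan2(f[1],f[0])),np.linalg.norm(f),np.linalg.norm(q[0]-q[1]))
e=plane(*wray(E(220,200),pos,rot),.151);print("eye",e,e-m,np.degrees(np.arctan2(*(e-m)[[1,0]])),np.linalg.norm((e-m)[:2]))
for n in("scene","side"): print(n,proj(n,m),proj(n,e))
print(tri(ray("scene",(199.2,155)),ray("side",(272.2,125.2)),wray(E(220,200),pos,rot)))
# plate slice pts z=.178 bottom corners of shield
E
```

```text
[[ 0.5599 -0.216   0.218 ]
 [ 0.5725 -0.2164  0.218 ]
 [ 0.5678 -0.2735  0.218 ]
 [ 0.5551 -0.2727  0.218 ]]
lug c [ 0.5638 -0.2447  0.218 ] ang 85.27274484770089 0.05708077627132337 0.012594280955297868
eye [ 0.5721 -0.1468  0.151 ] [ 0.0082  0.0978 -0.067 ] 85.1982244833715 0.09818282238237282
scene [159.637  113.2018] [199.468  153.2524]
side [282.9854  76.7716] [271.4729 124.8124]
(array([ 0.5719, -0.1479,  0.1479]), [np.float64(0.0012515107059923544), np.float64(0.0017463128558585495), np.float64(0.000886405328437397)])
```

```bash
python3 -m creep '[[0.007,0.021,0.0,0,0,0.04,0.6],[0.0143,0.042,0.01,0,0,0.08,0.6],[0.0143,0.042,0.04,0,0,0.08,0.6],[0.0143,0.042,0.06,0,0,0.08,0.6],[0.0143,0.042,0.06,0,0,0.08,0.6],[0.0143,0.042,0.06,0,0,0.08,0.6]]'; python3 - <<'E'
from h import *
o=bot.get_obs(); print(o["time"],o["ee_pos"],o["tcp_rot"],o["wrist_force"],o["opening"])
cv2.imwrite("pics/wr2.png",optics.camera("wrist")[:,:,::-1])
E
```

```text
time: 1.5
ee_pos: [0.5643, -0.2409, 0.272]
tcp_rot: [-180.0, 0.0, -4.5]
wrist_force: [-0.4, -0.4, -0.0]
opening: 0.0514
1.5 [ 0.5643 -0.2409  0.272 ] [-179.9893    0.0062   -4.5187] [-0.4084 -0.4165 -0.0398] 0.05138374628966559
```

View pics/wr2.png

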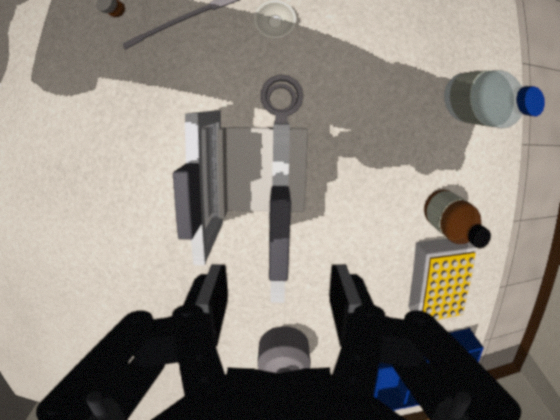

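```bash
python3 -m creep '[[0,0.002,0.03,0,0,0.004,0.6],[0,0.002,0.06,0,0,0.004,0.6],[0,0.002,0.08,0,0,0.004,0.6],[0,0.002,0.084,0,0,0.004,0.6],[0,0.002,0.084,0,0,0.004,0.6],[0,0.002,0.084,0,0,0.004,0.6]]' 60; python3 - <<'E'
from h import *
o=bot.get_obs(); print(o["time"],o["ee_pos"],o["tcp_rot"],o["wrist_force"],o["opening"])
cv2.imwrite("pics/wr3.png",optics.camera("wrist")[:,:,::-1])
E
```

```text
time: 2.15
ee_pos: [0.5648, -0.2441, 0.1894]
tcp_rot: [180.0, -0.1, -4.8]
wrist_force: [-0.1, -0.1, 0.8]
opening: 0.0512
2.15 [ 0.5648 -0.2441  0.1894] [179.9527  -0.1439  -4.8004] [-0.0767 -0.0547  0.7993] 0.05122670551944902
```

View pics/wr3.png

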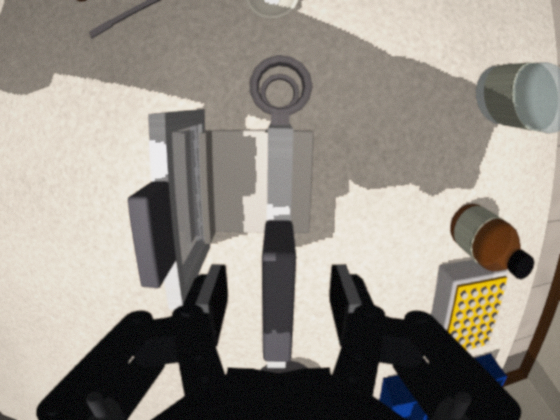

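```bash
python3 -m creep '[[0,0,0,0,0,0,0],[0,0,0,0,0,0,0],[0,0,0,0,0,0,0],[0,0,0,0,0,0,0],[0,0,0,0,0,0,0],[0,0,0,0,0,0,0]]' 70; python3 - <<'E'
from h import *
o=bot.get_obs(); print(o["time"],o["ee_pos"],o["tcp_rot"],o["wrist_force"],o["torque"],o["opening"])
E
```

```text
time: 2.8
ee_pos: [0.5644, -0.2442, 0.188]
tcp_rot: [180.0, -0.1, -4.8]
wrist_force: [-0.0, -1.1, 5.5]
opening: 0.0127
2.8 [ 0.5644 -0.2442  0.188 ] [179.9701  -0.0687  -4.8174] [-0.0086 -1.0718  5.4923] [-0.1473 -0.0212 -0.0349] 0.012741646113479785
```

```bash
python3 -m creep '[[0,0,-0.01,0,0,0,0],[0,0,-0.025,0,0,0,0],[0,0,-0.04,0,0,0,0],[0,0,-0.06,0,0,0,0],[0,0,-0.08,0,0,0,0],[0,0,-0.10,0,0,0,0],[0,0,-0.11,0,0,0,0],[0,0,-0.11,0,0,0,0]]'; python3 - <<'E'
from h import *
o=bot.get_obs(); print(o["time"],o["ee_pos"],o["tcp_rot"],o["wrist_force"],o["torque"],o["opening"])
cv2.imwrite("pics/wr4.png",optics.camera("wrist")[:,:,::-1])
cv2.imwrite("pics/sc4.png",optics.camera("scene")[:,:,::-1])
E
```

```text
time: 3.6
ee_pos: [0.5644, -0.2441, 0.2987]
tcp_rot: [180.0, -0.1, -4.8]
wrist_force: [0.8, -0.3, -3.1]
opening: 0.013
3.6 [ 0.5644 -0.2441  0.2987] [179.9761  -0.082   -4.8123] [ 0.8183 -0.2538 -3.1328] [-0.0496  0.0118  0.0077] 0.013037327080866025
```

View pics/wr4.png

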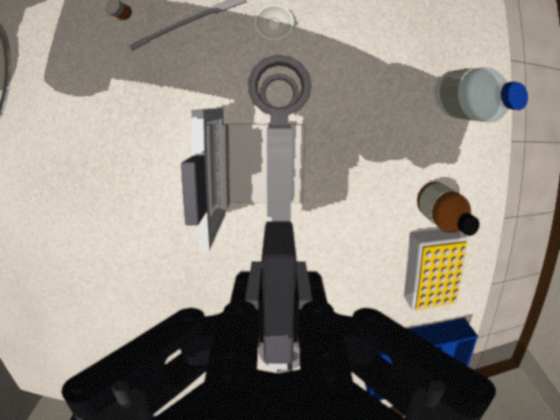

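View pics/sc4.png

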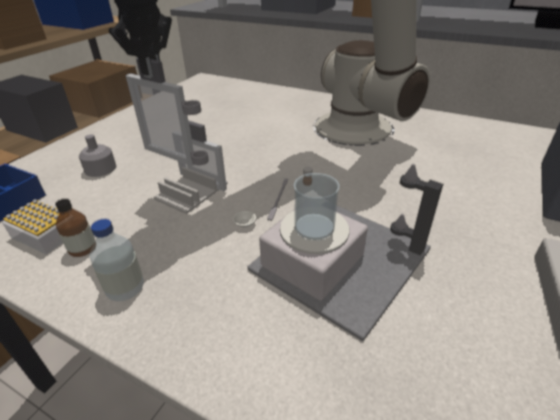

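```bash
python3 -m creep '[[0,0,-0.01,0,0,0,0],[0,0,-0.03,0,0,0,0],[0,-0.01,-0.05,0,0,0,0],[-0.005,-0.03,-0.06,0,0,0,0],[-0.01,-0.055,-0.06,0,0,0.01,0],[-0.02,-0.08,-0.06,0,0,0.02,0],[-0.03,-0.11,-0.06,0,0,0.03,0],[-0.04,-0.14,-0.06,0,0,0.04,0]]' && python3 -m creep '[[-0.015,-0.03,0,0,0,0.01,0],[-0.03,-0.06,0,0,0,0.02,0],[-0.045,-0.09,0,0,0,0.035,0],[-0.06,-0.12,0,0,0,0.05,0],[-0.07,-0.15,0,0,0,0.06,0],[-0.08,-0.17,0,0,0,0.068,0],[-0.082,-0.19,0,0,0,0.068,0],[-0.082,-0.19,0,0,0,0.068,0]]'; python3 - <<'E'
from h import *
o=bot.get_obs(); print(o["time"],o["ee_pos"],o["tcp_rot"],o["wrist_force"],o["torque"],o["opening"])
cv2.imwrite("pics/wr5.png",optics.camera("wrist")[:,:,::-1])
cv2.imwrite("pics/sc5.png",optics.camera("scene")[:,:,::-1])
E
```

```text
time: 4.5
ee_pos: [0.5351, -0.0991, 0.3562]
tcp_rot: [-180.0, 0.1, -7.1]
wrist_force: [1.1, 0.2, -2.1]
opening: 0.0132
time: 5.3
ee_pos: [0.477, 0.1, 0.3564]
tcp_rot: [-180.0, 0.1, -10.8]
wrist_force: [-0.0, -0.9, -2.8]
opening: 0.0129
5.3 [0.477  0.1    0.3564] [-179.9833    0.0714  -10.8234] [-0.0192 -0.9131 -2.8326] [-0.1704 -0.0021 -0.0365] 0.012920580828919883
```

View pics/wr5.png

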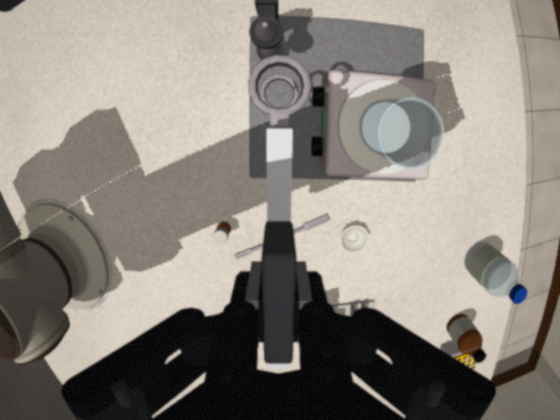

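View pics/sc5.png

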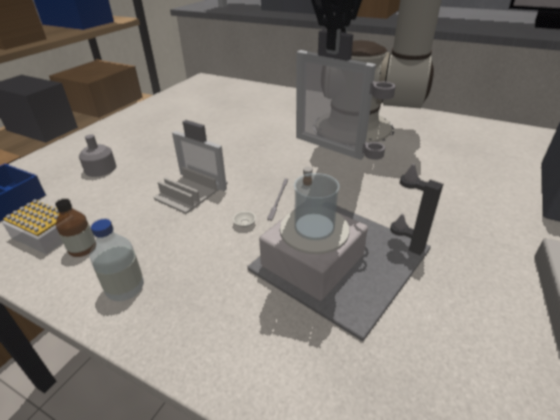

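```bash
python3 - <<'E'
from h import *
crop("pics/wr5.png",240,0,340,130,5-1,"pics/wr5a.png")
crop("pics/wr5.png",240,0,440,190,3,"pics/wr5b.png")
E
```

```text
(no output)
```

View pics/wr5a.png

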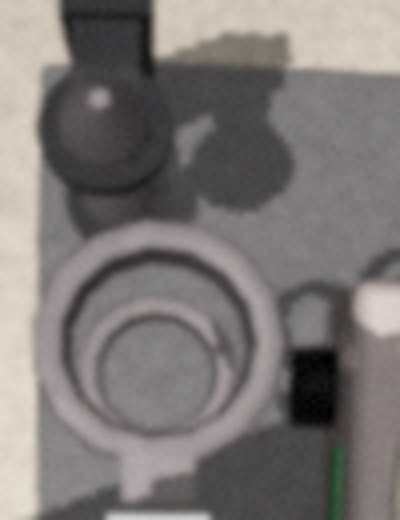

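View pics/wr5b.png

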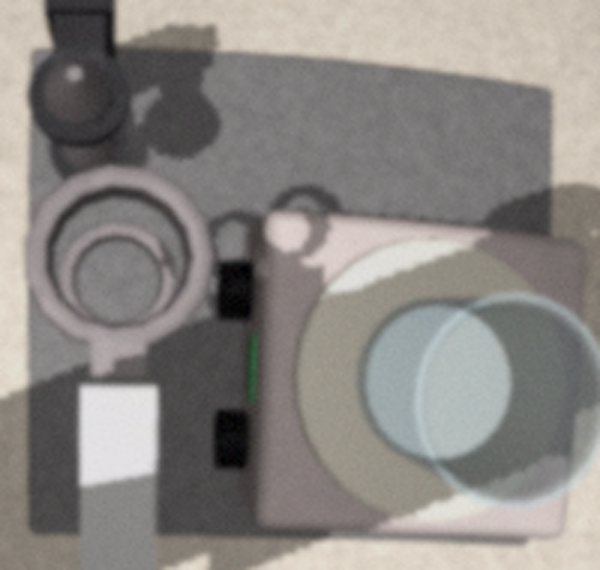

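```bash
python3 - <<'E'
from h import *
def c(k,x0,y0): return lambda x,y:((x+.5)/k-.5+x0,(y+.5)/k-.5+y0)
A=c(4,240,0);B=c(3,240,0)
pos=np.array([0.4770,0.1000,0.3564]);rot=[-179.9833,0.0714,-10.8234]
W=lambda uv,z:plane(*wray(uv,pos,rot),z)
tip=W(A(98,97),.19);dsc=W(A(107,130),.16)
print("tip",tip,"disc",dsc, "tri", tri(wray(A(98,97),pos,rot),ray("scene",(412.6,165)),ray("side",(273.3,244))))
print("lower disc?",W(A(110,180),.05))
ang=lambda a,b:np.degrees(np.arctan2(*(b-a)[[1,0]]))-90
for z in (.004,.008):
  a=W(B(28,530),z);b=W(B(34,52),z);c3=W(B(550,90),z);d=W(B(525,542),z);print("plate",a,b,c3,ang(a,b),ang(b,c3)+90,ang(a,d)+90,np.linalg.norm(b-a),np.linalg.norm(c3-b))
z=.09
a=W(B(258,522),z);b=W(B(268,214),z);c3=W(B(585,242),z);d=W(B(565,535),z);print("stirrer",a,b,ang(a,b),ang(b,c3)+90,ang(a,d)+90,np.linalg.norm(a-b))
e=W(A(157,343),.3194);l=W(A(158,373),.2094);print("eye",e,"lower",l)
# shield yaw: eye minus lug; pane top edges
E
```

```text
tip [0.4944 0.2617 0.19  ] disc [0.495  0.2601 0.16  ] tri (array([0.4933, 0.2618, 0.1882]), [np.float64(0.0011394860440080777), np.float64(0.001644079682671216), np.float64(0.0023805974350240926)])
lower disc? [0.4934 0.2677 0.05  ]
plate [0.4267 0.0827 0.004 ] [0.4782 0.3251 0.004 ] [0.7426 0.2728 0.004 ] -12.001664778440215 -11.198115382214354 -11.529928356063763 0.24781525157842854 0.2694604973518995
plate [0.4272 0.0835 0.008 ] [0.4783 0.3239 0.008 ] [0.7405 0.272  0.008 ] -12.001664778440244 -11.198115382214354 -11.529928356063749 0.24580866534561258 0.2672786472808075
stirrer [0.5359 0.0851 0.09  ] [0.562  0.2138 0.09  ] -11.453651204485737 -10.699681334701964 -11.85069416910288 0.13129308329126996
eye [0.4949 0.1925 0.3194] lower [0.4952 0.1925 0.2094]
```

```bash
python3 -m creep '[[0,0,0.01,0,0,0.005,0],[0,0,0.03,0,0,0.01,0],[0,0,0.05,0,0,0.01,0],[0,0,0.07,0,0,0.01,0],[0,0,0.082,0,0,0.01,0],[0,0,0.086,0,0,0.01,0],[0,0,0.086,0,0,0.01,0],[0,0,0.086,0,0,0.01,0]]'; python3 - <<'E'
from h import *
o=bot.get_obs(); print(o["time"],o["ee_pos"],o["tcp_rot"],o["wrist_force"],o["torque"],o["opening"])
cv2.imwrite("pics/wr6.png",optics.camera("wrist")[:,:,::-1])
cv2.imwrite("pics/sc6.png",optics.camera("scene")[:,:,::-1])
cv2.imwrite("pics/si6.png",optics.camera("side")[:,:,::-1])
crop("pics/wr6.png",220,0,360,130,5,"pics/wr6a.png")
crop("pics/sc6.png",300,80,460,280,3,"pics/sc6a.png")
crop("pics/si6.png",160,120,360,350,3-1,"pics/si6a.png")
E
```

```text
time: 6.2
ee_pos: [0.4782, 0.0973, 0.2719]
tcp_rot: [-180.0, -0.0, -11.6]
wrist_force: [-1.6, -1.3, -3.0]
opening: 0.0128
6.2 [0.4782 0.0973 0.2719] [-179.9849   -0.0402  -11.5994] [-1.6012 -1.2904 -3.0424] [ 0.0362 -0.0155  0.0402] 0.012775317152456141
```

View pics/wr6a.png

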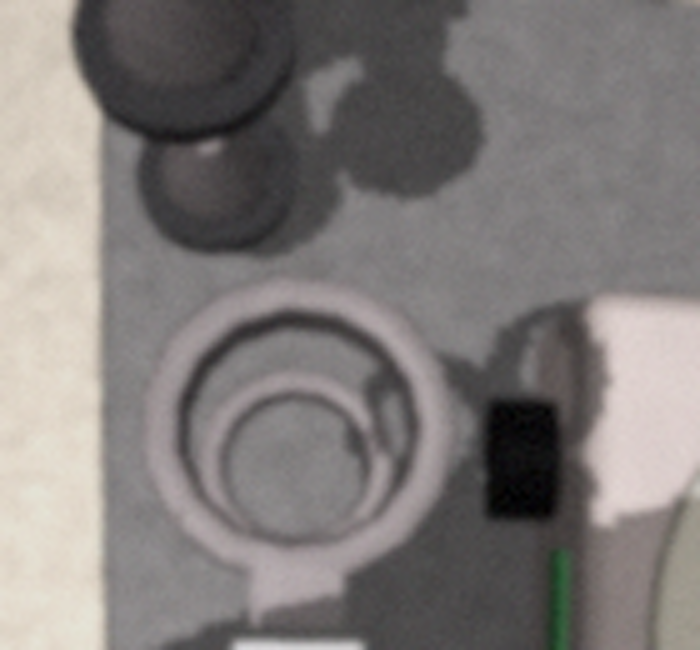

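View pics/sc6a.png

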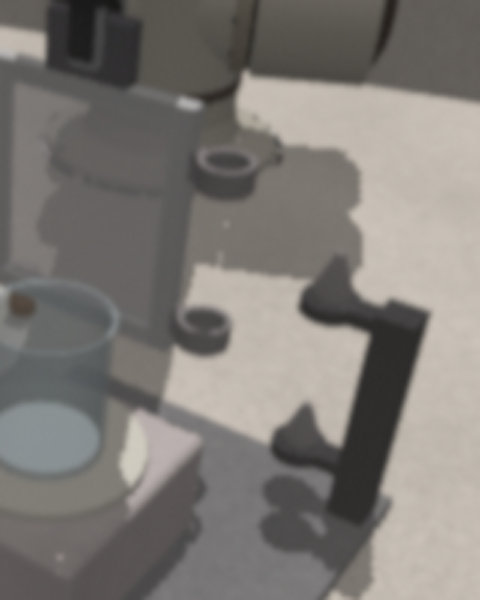

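View pics/si6a.png

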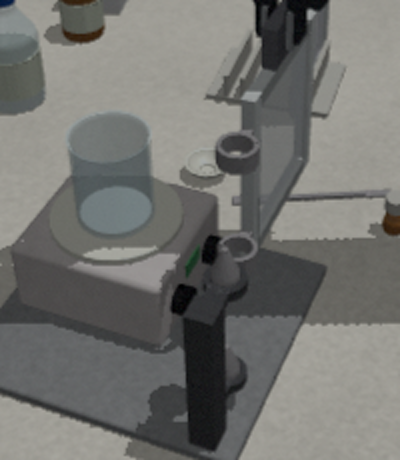

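```bash
python3 - <<'E'
from h import *
def c(k,x0,y0): return lambda x,y:((x+.5)/k-.5+x0,(y+.5)/k-.5+y0)
A=c(5,220,0);S=c(3,300,80);D=c(2,160,120)
pos=np.array([0.4782,0.0973,0.2719]);rot=[-179.9849,-0.0402,-11.5994]
W=lambda uv,z:plane(*wray(uv,pos,rot),z)
print("lotip",W(A(208,145),.08),"lodisc",W(A(218,180),.05),"updisc",W(A(185,28),.16))
print("eye up",W(A(300,430),.2349),"lo",W(A(297,470),.1249))
print("eye up tri",tri(ray("scene",S(226,160)),ray("side",D(238,147)),wray(A(300,430),pos,rot)))
print("eye lo tri",tri(ray("scene",S(204,320)),ray("side",D(238,245)),wray(A(297,470),pos,rot)))
print("uptip tri", tri(ray("scene",S(339,257)),ray("side",D(227,249))))
E
```

```text
lotip [0.4944 0.2609 0.08  ] lodisc [0.4949 0.2597 0.05  ] updisc [0.495  0.2613 0.16  ]
eye up [0.4978 0.1893 0.2349] lo [0.4977 0.1888 0.1249]
eye up tri (array([0.4966, 0.1901, 0.2331]), [np.float64(0.0008824290224012669), np.float64(0.0011788507731036602), np.float64(0.0014481603378655068)])
eye lo tri (array([0.497 , 0.1896, 0.1244]), [np.float64(0.002115313595250452), np.float64(0.001740228581570857), np.float64(0.0009822662226090944)])
uptip tri (array([0.4924, 0.2615, 0.1872]), [np.float64(0.00197639422084236), np.float64(0.00197639422084237)])
```

```bash
python3 -m creep '[[-0.008,0,0,0,0,0,0],[-0.017,0,0,0,0,0,0],[-0.017,-0.01,0,0,0,0,0],[-0.017,-0.025,0,0,0,0,0],[-0.017,-0.04,0,0,0,0,0],[-0.017,-0.05,0,0,0,0,0],[-0.017,-0.05,0,0,0,0,0],[-0.017,-0.05,0,0,0,0,0]]'; python3 - <<'E'
from h import *
o=bot.get_obs(); print(o["time"],o["ee_pos"],o["tcp_rot"],o["wrist_force"],o["torque"],o["opening"])
cv2.imwrite("pics/wr7.png",optics.camera("wrist")[:,:,::-1])
cv2.imwrite("pics/sc7.png",optics.camera("scene")[:,:,::-1])
crop("pics/wr7.png",220,0,360,130,5,"pics/wr7a.png")
crop("pics/sc7.png",300,80,460,280,3,"pics/sc7a.png")
E
```

```text
time: 7.15
ee_pos: [0.4715, 0.1503, 0.271]
tcp_rot: [180.0, 0.0, -11.5]
wrist_force: [-0.7, -0.0, -2.9]
opening: 0.0131
7.15 [0.4715 0.1503 0.271 ] [179.9676   0.0326 -11.5156] [-0.6694 -0.0479 -2.8948] [-0.059   0.0316  0.0048] 0.013093703698533589
```

View pics/wr7a.png

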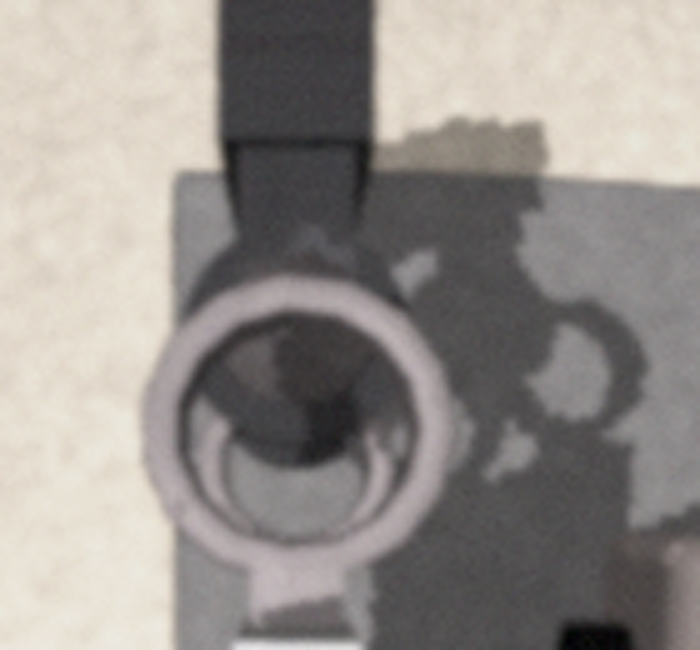

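View pics/sc7a.png

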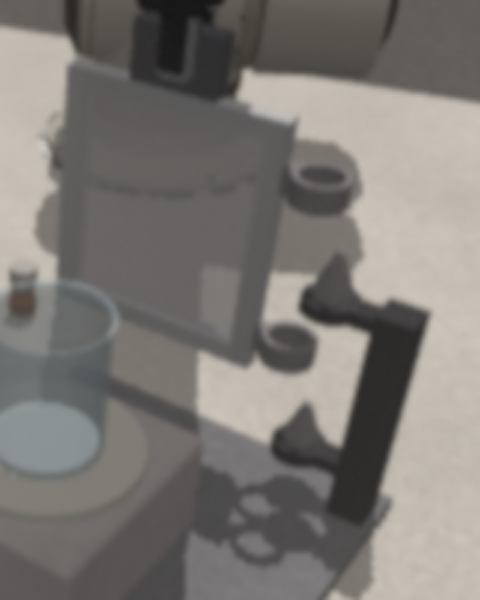

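```bash
python3 -m creep '[[0,-0.008,0,0,0,0,0],[0,-0.015,0,0,0,0,0],[0,-0.0195,0,0,0,0,0],[0,-0.0195,0,0,0,0,0],[0,-0.0195,0,0,0,0,0],[0,-0.0195,0,0,0,0,0]]'; python3 - <<'E'
from h import *
o=bot.get_obs(); print(o["time"],o["ee_pos"],o["tcp_rot"],o["wrist_force"],o["torque"],o["opening"])
cv2.imwrite("pics/wr8.png",optics.camera("wrist")[:,:,::-1])
cv2.imwrite("pics/sc8.png",optics.camera("scene")[:,:,::-1])
cv2.imwrite("pics/si8.png",optics.camera("side")[:,:,::-1])
crop("pics/wr8.png",220,0,360,130,5,"pics/wr8a.png")
crop("pics/sc8.png",300,80,460,280,3,"pics/sc8a.png")
crop("pics/si8.png",190,150,340,350,3,"pics/si8a.png")
E
```

```text
time: 7.85
ee_pos: [0.4754, 0.169, 0.2713]
tcp_rot: [180.0, 0.0, -11.6]
wrist_force: [-0.8, 0.3, -3.7]
opening: 0.0127
7.85 [0.4754 0.169  0.2713] [179.9949   0.0017 -11.574 ] [-0.7713  0.3213 -3.7305] [-0.0148  0.0087  0.0341] 0.012700431358454327
```

View pics/wr8a.png

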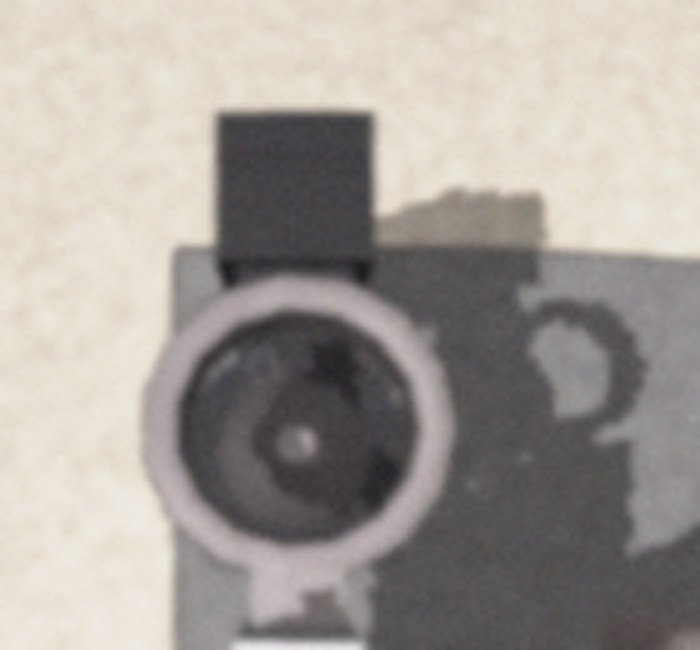

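View pics/sc8a.png

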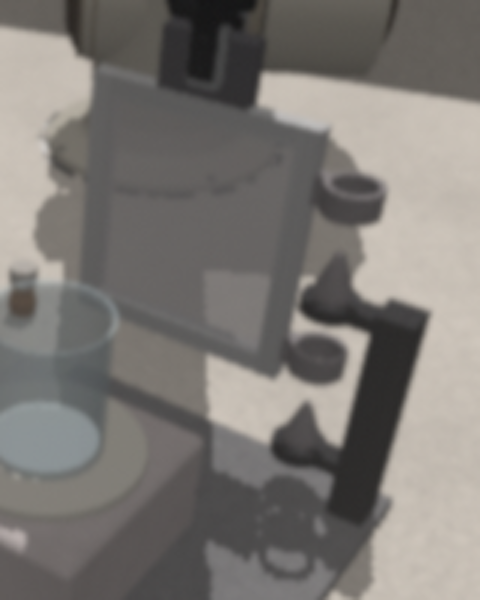

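View pics/si8a.png

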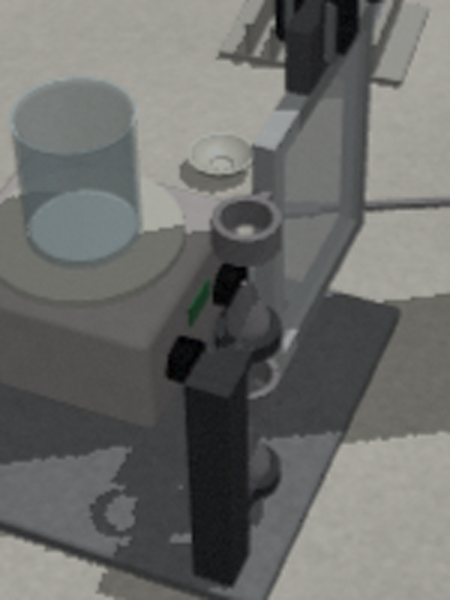

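```bash
python3 - <<'E'
from h import *
def c(k,x0,y0): return lambda x,y:((x+.5)/k-.5+x0,(y+.5)/k-.5+y0)
A=c(5,220,0);S=c(3,300,80);D=c(3,190,150)
pos=np.array([0.4754,0.1690,0.2713]);rot=[179.9949,0.0017,-11.574]
W=lambda uv,z:plane(*wray(uv,pos,rot),z)
print("tip",W(A(297,441),.19),"eye up",W(A(299,428),.2343))
print("post",[W(A(*p),.165) for p in[(220,262),(370,262),(375,115),(217,115)]])
print("eye tri",tri(ray("scene",S(353,186)),ray("side",D(246,219))),"uptip tri", tri(ray("scene",S(339,255)),ray("side",D(238,283))))
E
```

```text
tip [0.4949 0.2622 0.19  ] eye up [0.4949 0.2613 0.2343]
post [array([0.4896, 0.2929, 0.165 ]), array([0.5114, 0.2884, 0.165 ]), array([0.5169, 0.3113, 0.165 ]), array([0.4939, 0.316 , 0.165 ])]
eye tri (array([0.4937, 0.2617, 0.2323]), [np.float64(0.0005375470129078605), np.float64(0.0005375470129079436)]) uptip tri (array([0.4979, 0.263 , 0.1902]), [np.float64(0.0003348130662050552), np.float64(0.00033481306620502887)])
```

```bash
python3 -m creep '[[0,-0.0005,0.006,0,0,0,0],[0,-0.0005,0.014,0,0,0,0],[0,-0.0005,0.022,0,0,0,0],[0,-0.0005,0.030,0,0,0,0],[0,-0.0005,0.036,0,0,0,0],[0,-0.0005,0.040,0,0,0,0],[0,-0.0005,0.040,0,0,0,0]]'; python3 - <<'E'
from h import *
o=bot.get_obs(); print(o["time"],o["ee_pos"],o["tcp_rot"],o["wrist_force"],o["torque"],o["opening"])
cv2.imwrite("pics/wr9.png",optics.camera("wrist")[:,:,::-1])
cv2.imwrite("pics/sc9.png",optics.camera("scene")[:,:,::-1])
crop("pics/wr9.png",220,0,360,130,5,"pics/wr9a.png")
crop("pics/sc9.png",300,80,460,280,3,"pics/sc9a.png")
E
```

```text
time: 8.7
ee_pos: [0.4753, 0.1695, 0.2306]
tcp_rot: [180.0, 0.0, -11.6]
wrist_force: [0.3, -0.7, -3.3]
opening: 0.0128
8.7 [0.4753 0.1695 0.2306] [179.9725   0.0453 -11.5719] [ 0.2663 -0.7388 -3.3305] [-0.0012  0.0294 -0.0103] 0.012834602482428391
```

View pics/wr9a.png

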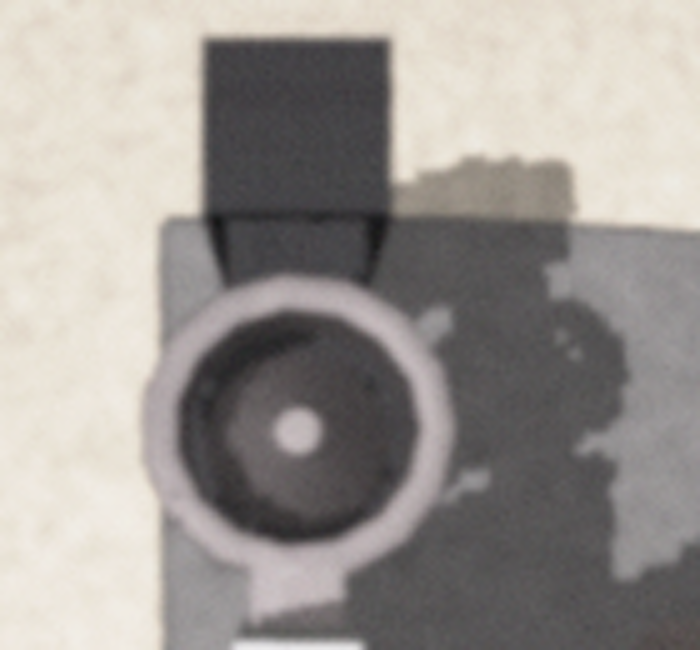

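View pics/sc9a.png

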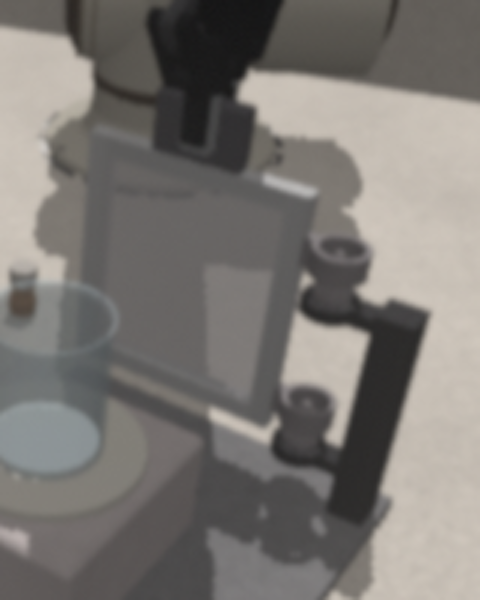

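```bash
python3 -m creep '[[0,0,0.005,0,0,0,0],[0,0,0.009,0,0,0,0],[0,0,0.012,0,0,0,0],[0,0,0.012,0,0,0,0],[0,0,0.012,0,0,0,0]]' && python3 -m creep '[[0,0,0.001,0,0,0,0],[0,0,0.002,0,0,0,0],[0,0,0.002,0,0,0,0]]'
```

```text
time: 9.3
ee_pos: [0.4755, 0.1695, 0.2192]
tcp_rot: [180.0, 0.0, -11.6]
wrist_force: [-0.0, 0.2, -2.3]
opening: 0.0128
time: 9.6
ee_pos: [0.4755, 0.1695, 0.2172]
tcp_rot: [180.0, 0.0, -11.6]
wrist_force: [0.3, -0.2, -2.9]
opening: 0.0132
```

```bash
python3 -m creep '[[0,0,0.001,0,0,0,0],[0,0,0.0015,0,0,0,0],[0,0,0.0015,0,0,0,0]]' && python3 -m creep '[[0,0,0.0005,0,0,0,0],[0,0,0.001,0,0,0,0],[0,0,0.001,0,0,0,0]]'
```

```text
time: 9.9
ee_pos: [0.4755, 0.1695, 0.2157]
tcp_rot: [180.0, 0.0, -11.6]
wrist_force: [0.5, -0.7, -2.7]
opening: 0.0127
time: 10.2
ee_pos: [0.4756, 0.1695, 0.2149]
tcp_rot: [-180.0, -0.0, -11.6]
wrist_force: [-0.0, -0.4, -2.5]
opening: 0.0127
```

```bash
python3 -m creep '[[0,0,0.0005,0,0,0,0],[0,0,0.001,0,0,0,0],[0,0,0.001,0,0,0,0]]' && python3 -m creep '[[0,0,0.0005,0,0,0,0],[0,0,0.001,0,0,0,0],[0,0,0.001,0,0,0,0]]'
```

```text
time: 10.5
ee_pos: [0.4756, 0.1694, 0.2147]
tcp_rot: [-180.0, -0.1, -11.6]
wrist_force: [-2.0, -3.7, 5.7]
opening: 0.013
time: 10.8
ee_pos: [0.4757, 0.1692, 0.2146]
tcp_rot: [-180.0, -0.1, -11.6]
wrist_force: [-2.9, -5.4, 11.2]
opening: 0.0132
```

```bash
python3 -m creep '[[0,0,-0.001,0,0,0,0],[0,0,-0.0015,0,0,0,0],[0,0,-0.0015,0,0,0,0.18],[0,0,-0.0015,0,0,0,0.22],[0,0,-0.0015,0,0,0,0.3],[0,0,-0.0015,0,0,0,0.4],[0,0,-0.0015,0,0,0,0.4]]'; python3 - <<'E'
from h import *
o=bot.get_obs(); print(o["time"],o["ee_pos"],o["tcp_rot"],o["wrist_force"],o["torque"],o["opening"])
cv2.imwrite("pics/wr10.png",optics.camera("wrist")[:,:,::-1])
cv2.imwrite("pics/sc10.png",optics.camera("scene")[:,:,::-1])
crop("pics/sc10.png",300,80,460,280,3,"pics/sc10a.png")
E
```

```text
time: 11.5
ee_pos: [0.4755, 0.1696, 0.2142]
tcp_rot: [180.0, 0.0, -11.6]
wrist_force: [0.4, 0.2, 1.1]
opening: 0.0341
11.5 [0.4755 0.1696 0.2142] [179.9972   0.0103 -11.5692] [0.3726 0.2186 1.0742] [0.0177 0.0289 0.0089] 0.03414993587627186
```

View pics/wr10.png

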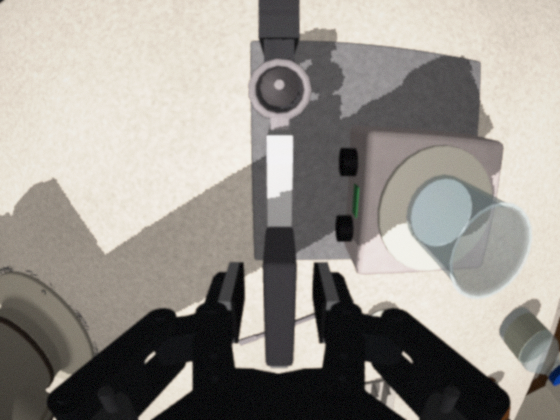

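View pics/sc10a.png

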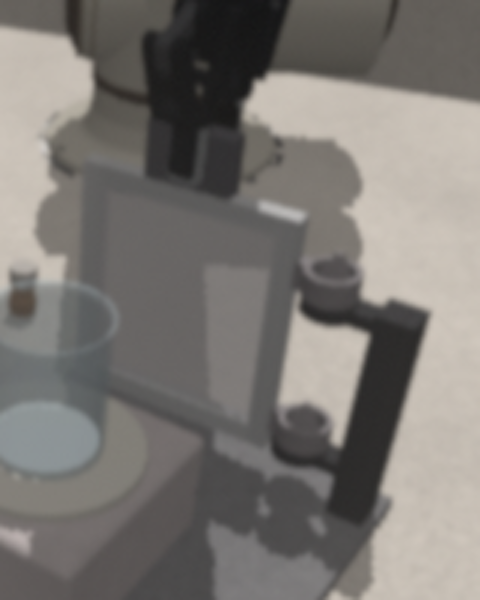

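```bash
python3 -m creep '[[0,0,-0.01,0,0,0,0.5],[0,0,-0.03,0,0,0,0.5],[0,0,-0.06,0,0,0,0.5],[0,0,-0.09,0,0,0,0.5],[0,0,-0.11,0,0,0,0.5],[0,0,-0.12,0,0,0,0.5],[0,0,-0.12,0,0,0,0.5],[0,0,-0.12,0,0,0,0.5]]'; python3 - <<'E'
from h import *
o=bot.get_obs(); print(o["time"],o["ee_pos"],o["tcp_rot"],o["wrist_force"],o["opening"])
for n,k in (("wrist","wr"),("scene","sc"),("side","si")): cv2.imwrite(f"pics/{k}11.png",optics.camera(n)[:,:,::-1])
crop("pics/si11.png",190,130,340,330,3,"pics/si11a.png")
E
```

```text
time: 12.4
ee_pos: [0.4756, 0.1696, 0.3335]
tcp_rot: [180.0, 0.0, -11.6]
wrist_force: [-0.0, -0.6, -0.2]
opening: 0.0427
12.4 [0.4756 0.1696 0.3335] [179.9771   0.0402 -11.5745] [-0.0231 -0.5944 -0.2346] 0.04271879039871205
```

View pics/wr11.png

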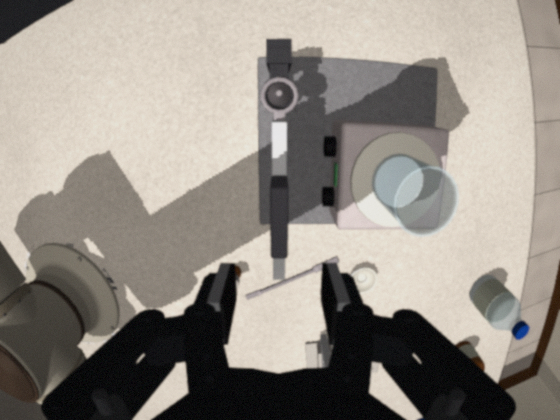

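View pics/sc11.png

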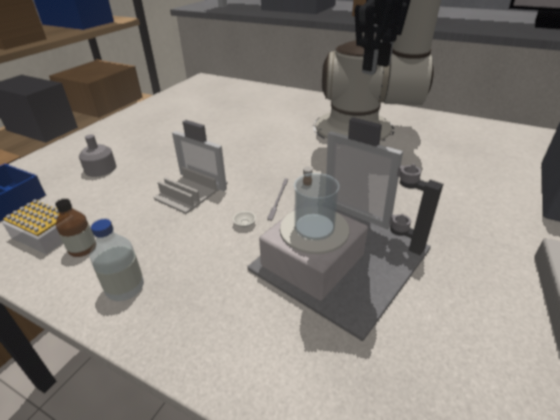

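View pics/si11a.png

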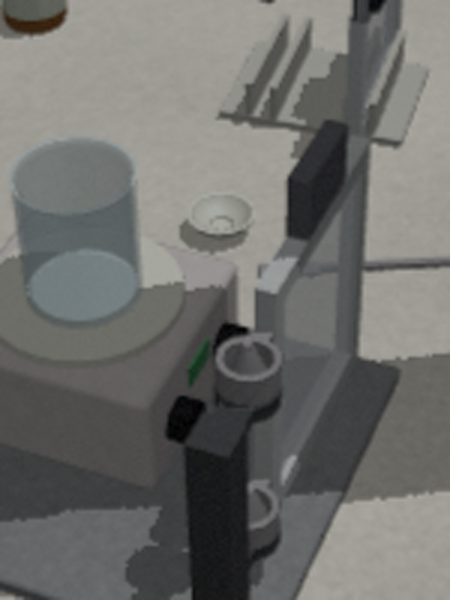

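```bash
python3 -c "
from workcell import bot
print(bot.job_done()); print(bot.get_obs()['time'])"
```

```text
the job is handed in; nothing more can be done
None
the job is handed in; nothing more can be done
```

The shield is hanging on the hinge post and the job is handed in, with the last move ending at 12.4 s of the 48 s allowed. I pinched the shield by its lug, lifted it straight out of its slot and brought it in from station -y. I then lowered both eyes over the pins until they rested on the brackets, opened the fingers and backed 120 mm straight up.

- **Seating:** the eyes met the brackets with the tool at z = 0.2147 m, within 1 mm of the 0.215 m expected for an underside 35 mm high. The highest wrist force I read was about 13 N, during that contact.
- **Final pictures:** both eyes sit down on the brackets with the pin tips inside them. The shield stands upright with its edge parallel to the plate and stirrer front by eye; I did not measure its yaw again after letting go. The low panel is still in its rack slot, and the gripper touches nothing.
- **Small disagreements:** the cameras differed by 2 to 5 mm on single points during measuring, and the lug measured about 13 mm thick against the 14 mm stated. Neither affected the result, and no check failed.

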